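# Follower through the wash-tub flap

### The arm

A 6-joint arm with a two-finger parallel gripper is mounted at the origin on the work surface. World frame = base frame: x ahead of the robot, y to its left, z up, the work surface at z = 0. Lengths are in m, angles in rad, forces in N, time in s.
With the tool pointing down it reaches from about 0.35 to 0.775 m from the base axis. Payload 7.3 kg.
Tool frame: the origin (TCP) lies on the centre line of the jaws, within the pads' length; the fingertips stand 17 mm ahead of it and the grasp point (between the pads) lies 2 mm behind it (robot.tcp_to_tips is the distance from the TCP to the fingertips, in m); z points along the fingers, y is the line along which they close (so a half turn about z gives the same grasp; the last joint's range is limited). The gripper opens to 92 mm and grips with 3 to 60 N. Pads are 19 mm wide; open, the fingers measure 130 mm over their backs; the gripper's body (75 mm by 190 mm) begins 47 mm behind the grasp point.
Start: joints at [1.174, 0.342, 1.524, -0, 1.275, -0.146], TCP at [0.13, 0.509, 0.215] pointing down, gripper open.
Joint ranges: [-2.53, 2.53], [-0.77, 2.02], [0.04, 2.7], [-1, 4.14], [0.28, 2.66], [-3.11, 3.11]. Speed limits (rad/s): [2.57, 2.57, 3.14, 3.14, 3.14, 3.14].

### API

Orientations are given as [roll, pitch, yaw] about the fixed x, y, z axes, in that order (R = Rz(yaw) Ry(pitch) Rx(roll)).
In Python, from cell import robot gives the robot as it stands. The module is installed in compiled form; this text tells all that it offers.
- The arm moves only by the tool carry_out, never from a script. Its argument "commands" is a list of rows, each a list of 3 entries, a list of its own where there are three numbers: the shift along the tool's x, y, z in m, then the turn about the tool's z in rad, then the opening, from 0 (shut) to 1 (fully open). In form: [[[dx, dy, dz], yaw, claw], ...]. A call has 1 to 20 rows; each row shifts and turns the commanded pose from where the row before left it, along the tool's axes as they then stand; what a row does not reach is not made up. A row lasts 1/8 s, in which the tool goes at most 62.5 mm and 10.7 degrees, less where a joint would pass 70% of its speed; a pose out of reach is approached as far as the arm can. A call is refused whole if a number of a shift passes 0.0625 or a number of a turn 0.188, either way. A call with a gripper value outside its range is refused whole. The fingers move at their own pace and stop on an object; "newtons" is the grip in N (left out, the last holds). Time passes only in rows, so rows that do not move let the fingers close. It gives the time, the measured TCP pose, the force, the opening and the grip force at its end, in the units of the state.
- robot.observe(): the state, without advancing time (a new reading comes with each control period).
- robot.read_camera(name): name is "scene" or "top"; returns a dict with "pixels" (480x640x3 uint8, red, green, blue), "fx", "fy", "cx", "cy" (pixels), "view" (4x4, takes a point from world to camera coordinates). Camera axes: x right, y up, looking along -z (the intrinsics and any distortion apply to the point x, -y, -z); pixel columns grow to the right and rows downward; lengths in m; the calibration is good to about 2 mm. A picture is of the moment at which its call begins. There is no depth.
- robot.hand_in(): hands the job in; it is judged then, once.
Trained networks look in a picture, given as the dict that the camera call returned (one of the last four; its "shot" number tells which), for a name from the list of things; names that differ only in an ending like _2 or _b are one class to them, and where a whole thing is asked for, a point or a joint stands for the part that bears it (a point fixed in the world has none). Each returns a list of dicts, best first, with "p" (0 to 1); they miss things now and then, are a little off and sometimes report something else, mostly with a low value. They report only what shows in the picture. A call takes as long as a camera call.
- robot.find_in(picture, name): "at" ([column, row] in pixels, amid what is visible of it).
- robot.tip_of(picture, name): "at" ([column, row] in pixels: a listed point, or the origin of a listed thing).
The state is a dict: "time": time; "qpos": joint angles; "qvel": joint speeds; "joint_efforts": joint torques, N m; "tool_pos": TCP position; "tool_rot": TCP orientation; "contact_force": force on the tool from outside, world axes, zero at the start; "torque": the same for the moment, N m; "opening": finger opening in m; "grip_force": force on a finger pad.
Only numpy, scipy, OpenCV 4.12 (cv2) and the standard library are available. Lean on these libraries where they do the work, as an engineer would, in place of code of your own. Each camera call takes 0.05 s, during which the arm holds its last target. There are 200 camera calls.

### The job

Send the yellow follower (the knobbed pressing disc on the ledge) into the wash-up tub: push the blue self-closing flap inwards with one finger and, while that finger keeps it open, push the follower along the ledge and over the sill with the other finger, so that it drops into the tub and the flap then swings shut behind your hand. Only push, gently: never pinch or lift the follower, and do not let it press on the flap. Leave everything else on the ledge and table where it is.

Things in the scene. Friction and masses are not known exactly. Their poses are not given: they have to be found in the camera images.
- tub: Steel wash-up tub with a ledge before it, fixed to the table (place and yaw vary). Origin on the table under the doorway's centre; +x from the ledge through the doorway into the tub, y left, z up. Ledge: flat plate, top 80 mm above the table, x = -170 to 0, y = -150 to 150 mm. A front wall (x = 0 to 6 mm) stands between ledge and tub. Nothing covers ledge, doorway or tub from above
- doorway (a point): Centre of the doorway's sill, on the ledge's top surface, in the plane of the wall's front face; 80 mm above the tub's origin, axes as the tub's. Doorway y = -60 to 60 mm: there the wall is level with the ledge; to either side it rises as a splash guard 40 mm above the ledge
- tub_floor (a point): Middle of the tub's inner floor, 65 mm below the ledge's level. The tub is an open-topped box behind the wall, x = 6 to 200, y = -144 to 144 mm inside (tub frame); its side and back rims reach 46 mm above the ledge
- flap (a joint): Blue flap in the doorway, 4 mm thick, 115 mm wide, from 3 to 37 mm above the ledge, its front face level with the wall's. Upright hinge at the left side of the doorway (tub frame x = 2, y = 60 mm). 0 = shut; grows as it swings into the tub about the hinge, to 1.5 rad. A spring shuts it by itself: about 0.1 N m at 0, 0.2 N m wide open, so a finger 25 mm from the hinge needs about 4 to 9 N
- flap_edge (a point): Middle of the flap's free edge, 117 mm from the hinge line, 20 mm above the ledge
- follower_centre (a point): Yellow plastic follower, an upright disc 46 mm in diameter and 26 mm tall with a knob on top (16 mm across, top 40 mm above its underside), about 50 g, standing on the ledge 80 to 105 mm before the doorway's plane. The point is on its axis, 13 mm above its underside; z along its axis
- weight: small brass weight with a round knob, 30 mm diameter, 33 mm tall, standing on the right part of the ledge; origin centre of its underside; leave alone
- tally: small wooden tally block 30 x 40 x 15 mm lying on the left part of the ledge; origin centre of its underside; leave alone
- cheese_a: grey-rinded cheese wheel, 110 mm diameter, 45 mm tall, on the table; origin centre of underside; leave alone
- cheese_b: paler cheese wheel, 96 mm diameter, 40 mm tall, on the table; origin centre of underside; leave alone
- jar: amber jar with steel cap, 60 mm diameter, 80 mm tall, on the table; origin centre of underside; leave alone
- mould: white plastic cheese-mould cup, 64 mm across the rim, 60 mm tall, on the table; origin centre of underside; leave alone
- brush: hand brush lying on the table; origin centre of underside; leave alone

How it is judged:
By the outcome, as a careful person would: the job done as asked, in the order asked, and still so for the second after the job is handed in, with the robot touching nothing.
It also fails if it takes over 38 s, if anything falls off the work surface, if the arm or the gripper's body presses on something with over 40 N, if the wrist force passes 120 N, or if a joint passes its speed limit or range.

## Working session

There is one attempt and no reset: what is moved stays moved. The work goes in short steps, Python scripts to look and compute and a tool call to move; the robot and the scene stay as the last step left them, time stands still between calls to the robot, and variables do not carry over. Pictures are saved under pics/ and viewed, at most 10 in all, crops included, and the job is handed in when it is done.

Besides the shell and the picture viewer there is one more tool, called after ">>>" as a command line: name --argument value ..., lists and objects as JSON in quotes. carry_out: Moves the arm, as the interface text tells. Its arguments: {"type":"object","properties":{"commands":{"type":"array"},"newtons":{"type":"number"}},"required":["commands"]}

```bash
mkdir -p pics; cat > h.py <<'E'
import numpy as np, cv2
from cell import robot
def ray(pic,at):
    V=np.array(pic["view"]); R=V[:3,:3]; t=V[:3,3]
    d=np.array([(at[0]-pic["cx"])/pic["fx"],-(at[1]-pic["cy"])/pic["fy"],-1.])
    return -R.T@t, R.T@d
def onz(pic,at,z):
    o,d=ray(pic,at); return o+d*(z-o[2])/d[2]
def proj(pic,p):
    V=np.array(pic["view"]); c=V[:3,:3]@np.asarray(p)+V[:3,3]
    return [pic["cx"]+pic["fx"]*c[0]/-c[2], pic["cy"]-pic["fy"]*c[1]/-c[2]]
def save(pic,n): cv2.imwrite("pics/"+n,pic["pixels"][:,:,::-1])
E
python3 - <<'E'
from h import *
print(robot.observe())
Z=dict(tub=0,doorway=.08,flap_edge=.1,follower_centre=.093,weight=.08,tally=.08,tub_floor=.015)
for c in ("scene","top"):
    p=robot.read_camera(c); save(p,c+"0.png"); print(c,[k for k in p], onz(p,(320,240),0), ray(p,(320,240))[0])
    for n,z in Z.items():
        for r in robot.tip_of(p,n)[:2]:
            print(n,np.round(r["at"],1),round(r["p"],2),np.round(onz(p,r["at"],z),4))
E
```

```text
{'time': 0.0, 'qpos': array([ 1.17399918e+00,  3.42717987e-01,  1.52505083e+00, -3.06966196e-06,
        1.27539652e+00, -1.46003982e-01]), 'qvel': array([ 0.00014307,  0.0010732 , -0.00133068, -0.00020492, -0.00021559,
       -0.00121856]), 'joint_efforts': array([ 6.18354879e-04, -4.31246138e+01, -2.44215792e+01,  7.17390398e-02,
        5.62206935e-02, -1.13790604e-04]), 'tool_pos': array([0.13009931, 0.50816867, 0.21383564]), 'tool_rot': array([-3.14003627e+00, -2.25899881e-04,  2.89080021e+00]), 'contact_force': array([-0.68805139, -0.52839235, -0.08022652]), 'torque': array([ 0.01043828, -0.02883614, -0.00719239]), 'grip_force': 0.0, 'opening': 0.09173658346634828}
scene ['pixels', 'fx', 'fy', 'cx', 'cy', 'view', 'shot'] [4.27013202e-01 6.72390647e-02 1.11022302e-16] [ 1.47370798 -0.57556711  0.91485282]
tub [297.2 307.5] 0.58 [ 0.6153 -0.1136  0.    ]
doorway [300.7 277.6] 0.93 [ 0.6122 -0.0988  0.08  ]
doorway [331.4 325.6] 0.32 [ 0.7735 -0.1236  0.08  ]
flap_edge [279.8 278.1] 0.85 [ 0.6092 -0.1486  0.1   ]
follower_centre [271.5 258.5] 0.82 [ 0.5314 -0.1272  0.093 ]
weight [239.2 284.1] 0.54 [ 0.5563 -0.222   0.08  ]
tally [313.9 236.6] 0.78 [0.4987 0.0061 0.08  ]
tally [303.3 280.3] 0.56 [ 0.6232 -0.0987  0.08  ]
tub_floor [327.9 324.6] 0.91 [ 0.7123 -0.0931  0.015 ]
top ['pixels', 'fx', 'fy', 'cx', 'cy', 'view', 'shot'] [0.49719716 0.00790251 0.        ] [ 0.39620869 -0.0075732   1.55666179]
tub [358.9 204.3] 0.84 [ 0.6015 -0.1035  0.    ]
doorway [361.1 194.7] 0.8 [ 0.6175 -0.1045  0.08  ]
flap_edge [381.6 190.8] 0.44 [ 0.6256 -0.1586  0.1   ]
flap_edge [474.3 187.4] 0.36 [ 0.637  -0.4095  0.1   ]
follower_centre [368.5 228.4] 0.6 [ 0.5238 -0.124   0.093 ]
tally [319.7 234.8] 0.58 [0.5062 0.0081 0.08  ]
tub_floor [353.2 164.6] 0.76 [ 0.7144 -0.0857  0.015 ]
```

```bash
python3 - <<'E'
import cv2
a=cv2.imread("pics/scene0.png")[180:400,170:440]; b=cv2.imread("pics/top0.png")[120:300,270:490]
cv2.imwrite("pics/sc.png",cv2.resize(a,None,fx=2.9,fy=2.7)); cv2.imwrite("pics/tc.png",cv2.resize(b,None,fx=3.3,fy=3.3))
E
```

```text
(no output)
```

View pics/sc.png

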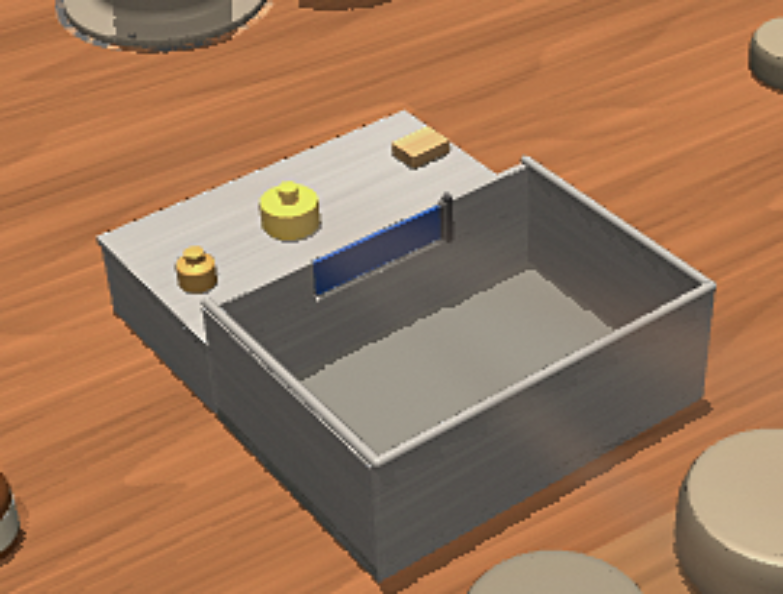

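View pics/tc.png

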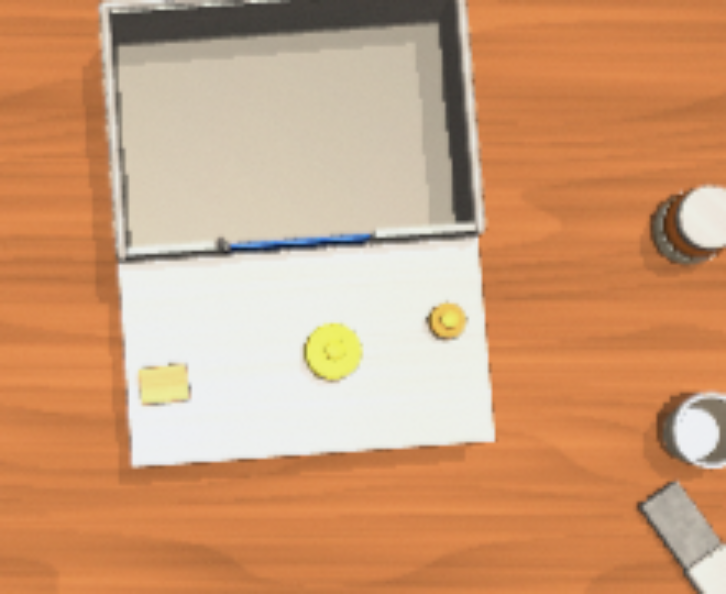

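The scene crop and the top crop agree. In the top crop the ledge corners are at about (133,466) and (495,441), the follower at (335,350), and the hinge at (222,244). The weight (448,320) and the tally (163,384) are off to the sides. Next I fit the tub pose.

```bash
python3 - <<'E'
from h import *
from scipy.optimize import least_squares
top=robot.read_camera("top"); sc=robot.read_camera("scene")
T=lambda u,v:(270+u/3.3,120+v/3.3); S=lambda u,v:(170+u/2.9,180+v/2.7)
obs=[(top,T(133,466),(-.17,.15,.08)),(top,T(495,441),(-.17,-.15,.08)),(top,T(370,236),(.002,-.057,.117)),
 (sc,S(102,238),(-.17,-.15,.08)),(sc,S(404,111),(-.17,.15,.08)),(sc,S(314,264),(.004,-.057,.117)),(sc,S(443,210),(.004,.055,.117))]
def w(q,p): c,s=np.cos(q[2]),np.sin(q[2]); return np.array([q[0]+c*p[0]-s*p[1],q[1]+s*p[0]+c*p[1],p[2]])
f=lambda q:np.concatenate([np.subtract(proj(c,w(q,p)),a) for c,a,p in obs])
r=least_squares(f,[.615,-.1,.06],loss="soft_l1"); print(r.x.round(4),r.fun.round(1))
q=r.x
def tub(P): c,s=np.cos(q[2]),np.sin(q[2]); d=P[:2]-q[:2]; return (np.array([c*d[0]+s*d[1],-s*d[0]+c*d[1]])*1000).round(1)
# follower by colour: knob top & body via known tip_of, plus blob
for c,n in((top,"top"),(sc,"scene")):
    h=cv2.cvtColor(c["pixels"],cv2.COLOR_RGB2HSV); m=cv2.inRange(h,(27,120,80),(34,255,255))
    k,l,st,ce=cv2.connectedComponentsWithStats(m); i=1+st[1:,4].argmax()
    print(n,st[i],ce[i],"mid z.098",tub(onz(c,ce[i],.106 if n=="top" else .097)))
    for nm,z in(("follower_centre",.093),("weight",.08),("tally",.08),("doorway",.08),("tub_floor",.015)):
        for d in robot.tip_of(c,nm)[:1]: print(nm,round(d["p"],2),tub(onz(c,d["at"],z)))
E
```

```text
[ 0.6163 -0.1019  0.0813] [-0.3 -0.3 -0.  -0.7  0.1 -0.7 -2.1 -0.6  0.5 -0.7  0.6 -0.1 -1.6 -0.6]
top [362 218  17  17 215] [370.18139535 225.9627907 ] mid z.098 [-88.9 -18.4]
follower_centre 0.73 [-84.8 -14.1]
weight 0.65 [ -58.2 -108.1]
tally 0.42 [-96.  117.4]
doorway 0.55 [ 4.1 -1.8]
tub_floor 0.72 [102.5   3.9]
scene [260 247  19  13 156] [269.11538462 253.89102564] mid z.098 [-99.9 -15.8]
follower_centre 0.57 [-96.3 -13.9]
weight 0.5 [ -73.8 -114.3]
tally 0.49 [-97.  121.3]
doorway 0.61 [-99.5  -9.3]
tub_floor 0.63 [99.3 -0.1]
```

>>> carry_out --commands '[[[0, 0, 0], 0.162, 1], [[0, 0, 0], 0.162, 1], [[0, 0, 0], 0.162, 1], [[0, 0, 0], 0.162, 1], [[0, 0, 0], 0.162, 1], [[0, 0, 0], 0.162, 1], [[0, 0, 0], 0.162, 1]]' --newtons 20

```text
time: 2.28
tool_pos: [0.1303, 0.5086, 0.2145]
tool_rot: [3.142, -0.0, 1.751]
contact_force: [-0.1, 0.4, 0.3]
opening: 0.0919
grip_force: 0.0
```

>>> carry_out --commands '[[[-0.0434, 0.0182, 0], 0, 1], [[-0.0434, 0.0182, 0], 0, 1], [[-0.0434, 0.0182, 0], 0, 1], [[-0.0434, 0.0182, 0], 0, 1], [[-0.0434, 0.0182, 0], 0, 1], [[-0.0434, 0.0182, 0], 0, 1], [[-0.0434, 0.0182, 0], 0, 1], [[-0.0434, 0.0182, 0], 0, 1], [[-0.0434, 0.0182, 0], 0, 1], [[-0.0434, 0.0182, 0], 0, 1], [[-0.0434, 0.0182, 0], 0, 1], [[-0.0434, 0.0182, 0], 0, 1], [[-0.0434, 0.0182, 0], 0, 1], [[-0.0434, 0.0182, 0], 0, 1], [[-0.0434, 0.0182, 0], 0, 1], [[-0.0434, 0.0182, 0], 0, 1], [[0, 0, 0], 0, 1]]'

```text
time: 4.4
tool_pos: [0.5459, -0.1226, 0.2137]
tool_rot: [-3.141, 0.0, 1.754]
contact_force: [-0.3, 0.1, -0.1]
opening: 0.0917
grip_force: 0.0
```

>>> carry_out --commands '[[[0.003, -0.001, 0.021], 0, 1], [[0, 0, 0.021], 0, 1], [[0, 0, 0.021], 0, 1], [[0, 0, 0], 0, 1], [[0, 0, 0], 0, 1]]'

```text
time: 5.03
tool_pos: [0.5436, -0.1168, 0.1525]
tool_rot: [3.14, 0.0, 1.757]
contact_force: [1.0, -0.2, 0.2]
opening: 0.0917
grip_force: 0.0
```

```bash
python3 - <<'E'
from h import *
s=robot.read_camera("scene"); t=robot.read_camera("top")
a=cv2.resize(s["pixels"][190:330,200:360],None,fx=4.2,fy=4.2)
cv2.imwrite("pics/s1.png",a[:,:,::-1]); print(robot.observe()["tool_pos"])
b=cv2.resize(t["pixels"][130:270,290:450],None,fx=4.2,fy=4.2); cv2.imwrite("pics/t1.png",b[:,:,::-1])
E
```

```text
[ 0.54383433 -0.11712243  0.1526714 ]
```

View pics/s1.png

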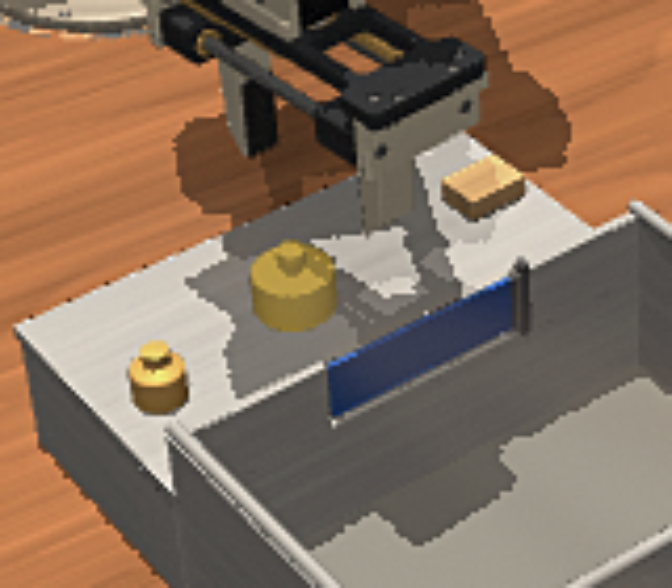

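Finger A's tip is at crop (380,230), ahead of the flap (330–520, 280–415). Finger B's tip is at (255,150), behind the follower's knob (291,255). I'll check these against the model.

```bash
python3 - <<'E'
from h import *
s=robot.read_camera("scene"); t=robot.read_camera("top"); o=robot.observe()
P=o["tool_pos"]; a=o["tool_rot"][2]-np.pi/2; Y=np.array([np.cos(a),np.sin(a),0]); X=np.array([-Y[1],Y[0],0])
f=lambda p:((np.array(proj(s,p))-[200,190])*4.2).round(0)
b=P-[0,0,.017]
for sx in(-1,1):
    print("A",f(b+Y*.065+X*.0095*sx),f(b+Y*.046+X*.0095*sx),"B",f(b-Y*.046+X*.0095*sx))
q=[.6163,-.1019,.0813]; c,sn=np.cos(q[2]),np.sin(q[2])
w=lambda x,y,z:np.array([q[0]+c*x-sn*y,q[1]+sn*x+c*y,z])
print("knobtop",f(w(-.089,-.017,.12)),"flap top free",f(w(.004,-.057,.117)),"hinge end",f(w(.004,.055,.117)),"ledge corner",f(w(-.17,-.15,.08)))
d=P[:2]-q[:2]; print("tcp tub",c*d[0]+sn*d[1],-sn*d[0]+c*d[1],"ang",a-q[2])
E
```

```text
A [389. 293.] [365. 277.] B [254. 201.]
A [417. 277.] [393. 261.] B [282. 186.]
knobtop [296. 245.] flap top free [331. 368.] hinge end [509. 282.] ledge corner [ 13. 326.]
tcp tub -0.07358791022677846 -0.009372650353107399 ang 0.10480784180936824
```

View pics/t1.png

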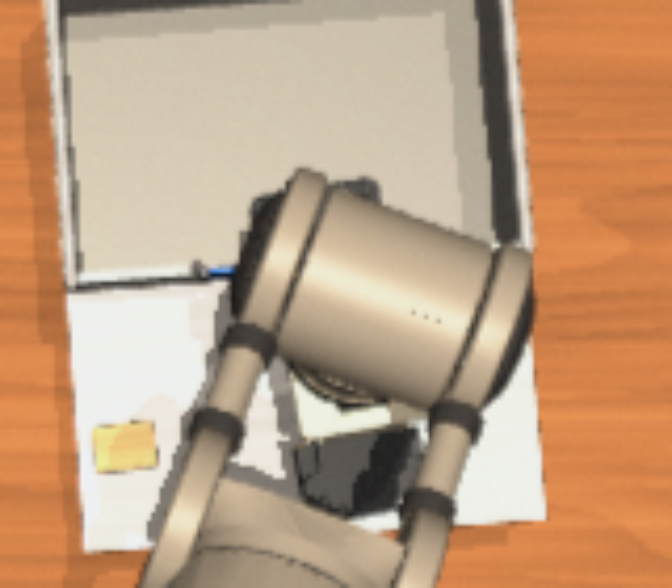

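The top picture shows mostly the wrist over the ledge. In the scene crop both tips look about 45 px higher than predicted, so I'll zoom in.

```bash
python3 - <<'E'
from h import *
print(robot.tcp_to_tips, robot.observe()["tool_pos"])
s=robot.read_camera("scene")
a=cv2.resize(s["pixels"][205:275,235:325],None,fx=8,fy=8,interpolation=cv2.INTER_CUBIC)
cv2.imwrite("pics/s2.png",a[:,:,::-1])
E
```

```text
0.017 [ 0.54371631 -0.1172178   0.15238975]
```

View pics/s2.png

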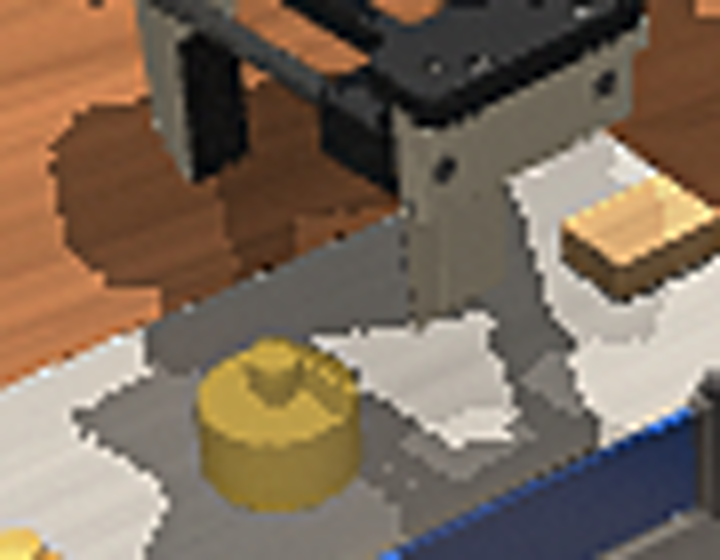

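>>> carry_out --commands '[[[-0.002, 0, 0.013], 0, 1], [[0, 0, 0.0125], 0, 1], [[0, 0, 0], 0, 1], [[0, 0, 0], 0, 1]]'

```text
time: 5.78
tool_pos: [0.5437, -0.1192, 0.1258]
tool_rot: [-3.141, -0.0, 1.757]
contact_force: [-0.6, 0.0, -0.3]
opening: 0.0919
grip_force: 0.0
```

```bash
python3 - <<'E'
from h import *
s=robot.read_camera("scene"); o=robot.observe(); print(o["tool_pos"],o["contact_force"])
P=o["tool_pos"]; a=o["tool_rot"][2]-np.pi/2; Y=np.array([np.cos(a),np.sin(a),0]); X=np.array([-Y[1],Y[0],0])
b=P-[0,0,.017]
im=cv2.resize(s["pixels"][205:275,235:325],None,fx=8,fy=8,interpolation=cv2.INTER_CUBIC)[:,:,::-1].copy()
for p in(b+Y*.055-X*.0095,b+Y*.055+X*.0095,b-Y*.046+X*.0095,b-Y*.046-X*.0095):
    u=((np.array(proj(s,p))-[234.5,204.5])*8).astype(int); print(u); cv2.circle(im,tuple(int(v) for v in u),5,(0,0,255),-1)
cv2.imwrite("pics/s3.png",im)
E
```

```text
[ 0.54387724 -0.11923749  0.12610147] [0.50868003 0.6999653  0.13192976]
[440 504]
[492 473]
[261 315]
[209 343]
```

View pics/s3.png

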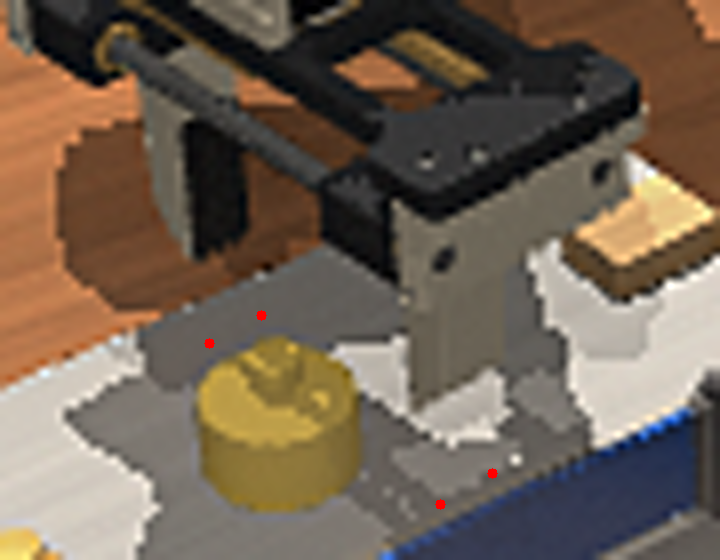

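The tips at crop (190–248, 232–258) and (412–500, 375–408) sit about 26 mm above the prediction. I'll lower in small steps and watch the force to settle their height.

>>> carry_out --commands '[[[0, 0, 0.013], 0, 1], [[0, 0, 0.011], 0, 1], [[0, 0, 0], 0, 1], [[0, 0, 0], 0, 1]]'

```text
time: 6.32
tool_pos: [0.5438, -0.1192, 0.102]
tool_rot: [3.142, -0.0, 1.757]
contact_force: [0.1, 0.8, 0.4]
opening: 0.0919
grip_force: 0.0
```

>>> carry_out --commands '[[[0, 0, 0.002], 0, 1], [[0, 0, 0.002], 0, 1], [[0, 0, 0], 0, 1]]'

```text
time: 6.7
tool_pos: [0.5437, -0.1191, 0.0979]
tool_rot: [-3.142, -0.0, 1.757]
contact_force: [0.3, 0.5, -0.0]
opening: 0.092
grip_force: 0.0
```

>>> carry_out --commands '[[[0, 0, 0.001], 0, 1], [[0, 0, 0.001], 0, 1], [[0, 0, 0.001], 0, 1]]'

```text
time: 7.08
tool_pos: [0.5437, -0.1192, 0.0949]
tool_rot: [3.141, -0.0, 1.757]
contact_force: [-0.7, 0.3, -0.5]
opening: 0.0918
grip_force: 0.0
```

>>> carry_out --commands '[[[0, 0, 0.001], 0, 1], [[0, 0, 0.001], 0, 1], [[0, 0, 0.001], 0, 1]]'

```text
time: 7.45
tool_pos: [0.5437, -0.1191, 0.0919]
tool_rot: [-3.142, -0.0, 1.757]
contact_force: [0.2, 0.1, -0.5]
opening: 0.0916
grip_force: 0.0
```

```bash
python3 - <<'E'
from h import *
s=robot.read_camera("scene"); o=robot.observe(); print(o["tool_pos"],o["contact_force"])
P=o["tool_pos"]; a=o["tool_rot"][2]-np.pi/2; Y=np.array([np.cos(a),np.sin(a),0]); X=np.array([-Y[1],Y[0],0])
b=P+[0,0,.010]
im=cv2.resize(s["pixels"][205:275,235:325],None,fx=8,fy=8,interpolation=cv2.INTER_CUBIC)[:,:,::-1].copy()
for p in(b+Y*.055-X*.0095,b+Y*.055+X*.0095,b-Y*.046+X*.0095,b-Y*.046-X*.0095):
    u=((np.array(proj(s,p))-[234.5,204.5])*8).astype(int); cv2.circle(im,tuple(int(v) for v in u),3,(0,0,255),-1)
cv2.imwrite("pics/s4.png",im)
E
```

```text
[ 0.54365865 -0.11913973  0.09180253] [-0.11616798 -0.36344005 -0.22263172]
```

View pics/s4.png

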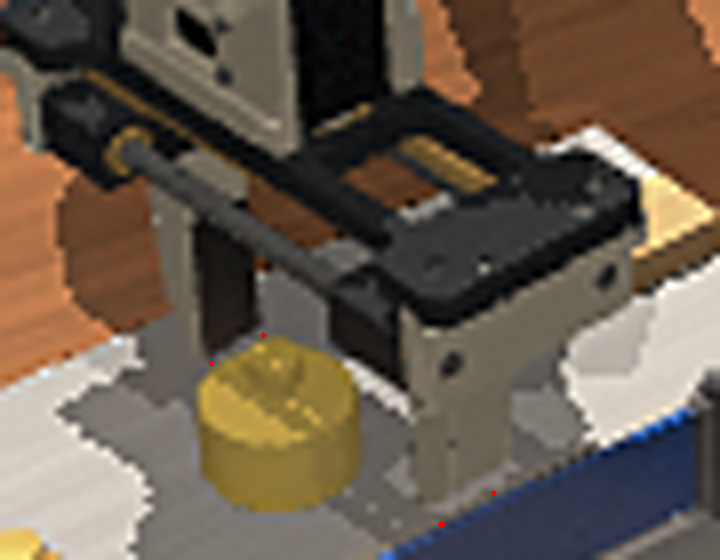

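Tips are really about 10 mm above the reported TCP, with no contact at TCP z 0.092. I'll feel for the ledge to calibrate the tip height.

>>> carry_out --commands '[[[0, 0, 0.004], 0, 1], [[0, 0, 0.004], 0, 1], [[0, 0, 0.004], 0, 1], [[0, 0, 0.003], 0, 1], [[0, 0, 0], 0, 1]]'

```text
time: 8.12
tool_pos: [0.5435, -0.1191, 0.0767]
tool_rot: [-3.141, -0.0, 1.757]
contact_force: [-0.2, 0.8, -0.8]
opening: 0.092
grip_force: 0.0
```

>>> carry_out --commands '[[[0, 0, 0.001], 0, 1], [[0, 0, 0.001], 0, 1], [[0, 0, 0.001], 0, 1]]'

```text
time: 8.5
tool_pos: [0.5437, -0.1192, 0.074]
tool_rot: [3.141, -0.0, 1.757]
contact_force: [0.3, 0.0, 0.3]
opening: 0.0917
grip_force: 0.0
```

>>> carry_out --commands '[[[0, 0, 0.001], 0, 1], [[0, 0, 0.001], 0, 1], [[0, 0, 0.0], 0, 1]]'

```text
time: 8.88
tool_pos: [0.5436, -0.1191, 0.0719]
tool_rot: [-3.141, -0.0, 1.757]
contact_force: [-0.6, -0.3, -0.9]
opening: 0.092
grip_force: 0.0
```

>>> carry_out --commands '[[[0, 0, 0.001], 0, 1], [[0, 0, 0.001], 0, 1], [[0, 0, 0.0], 0, 1]]'

```text
time: 9.25
tool_pos: [0.5436, -0.1191, 0.0699]
tool_rot: [-3.141, -0.0, 1.757]
contact_force: [0.2, -1.0, 0.4]
opening: 0.0916
grip_force: 0.0
```

```bash
python3 - <<'E'
from h import *
s=robot.read_camera("scene"); o=robot.observe()
P=o["tool_pos"]; a=o["tool_rot"][2]-np.pi/2; Y=np.array([np.cos(a),np.sin(a),0]); X=np.array([-Y[1],Y[0],0])
im=cv2.resize(s["pixels"][205:275,235:325],None,fx=8,fy=8,interpolation=cv2.INTER_CUBIC)[:,:,::-1].copy()
for z,c in((.08,(0,0,255)),(.09,(0,255,0))):
  for p in(P+Y*.055-X*.0095,P+Y*.055+X*.0095,P-Y*.046+X*.0095,P-Y*.046-X*.0095):
    p=p.copy();p[2]=z
    u=((np.array(proj(s,p))-[234.5,204.5])*8).astype(int); cv2.circle(im,tuple(int(v) for v in u),3,c,-1)
cv2.imwrite("pics/s5.png",im)
E
```

View pics/s5.png

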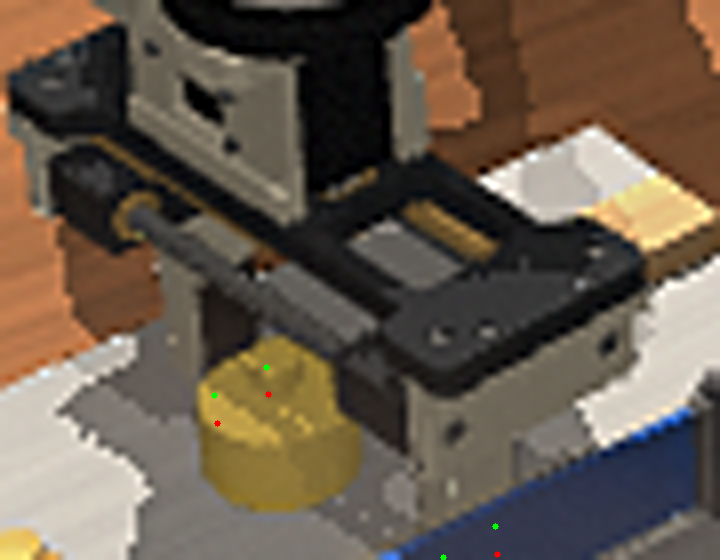

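>>> carry_out --commands '[[[0, 0, 0.001], 0, 1], [[0, 0, 0.001], 0, 1], [[0, 0, 0.0], 0, 1]]'

```text
time: 9.68
tool_pos: [0.5437, -0.1192, 0.0681]
tool_rot: [3.141, -0.0, 1.757]
contact_force: [-1.6, 0.6, 1.2]
opening: 0.0918
grip_force: 0.8
```

>>> carry_out --commands '[[[0, 0, 0.001], 0, 1], [[0, 0, 0.001], 0, 1], [[0, 0, 0.0], 0, 1]]'

```text
time: 10.05
tool_pos: [0.5438, -0.1192, 0.068]
tool_rot: [3.141, 0.001, 1.757]
contact_force: [-5.7, 1.3, 16.6]
opening: 0.0919
grip_force: 8.3
```

The ledge contact is at reported z 0.068, so the tips are 12 mm above the reported TCP. I raise the tips to 31 mm above the ledge, which clears the disc and still catches the knob and flap. Then I creep forward.

>>> carry_out --commands '[[[0, 0, -0.017], 0, 1], [[0, 0, -0.016], 0, 1], [[-0.001, 0.01, 0], 0, 1], [[-0.001, 0.01, 0], 0, 1], [[0, 0, 0], 0, 1], [[0, 0, 0], 0, 1]]'

```text
time: 10.8
tool_pos: [0.5637, -0.1175, 0.0987]
tool_rot: [-3.141, -0.0, 1.757]
contact_force: [-1.6, -1.7, 3.1]
opening: 0.0917
grip_force: 1.6
```

```bash
cat >> h.py <<'E'
def track():
    s=robot.read_camera("scene"); h=cv2.cvtColor(s["pixels"],cv2.COLOR_RGB2HSV)
    out={}
    for n,lo,hi in(("yellow",(24,120,40),(34,255,255)),("blue",(105,150,40),(125,255,255))):
        m=cv2.inRange(h,lo,hi); m[:200]=0; m[:,:225 if n=="yellow" else 0]=0
        m[:,335:]=0
        if n=="yellow": m[:,285:]=0 if False else m[:,285:]
        k,l,st,ce=cv2.connectedComponentsWithStats(m); i=1+st[1:,4].argmax()
        out[n]=(st[i].tolist(),ce[i].round(2).tolist())
    o=robot.observe(); q=[.6163,-.1019,.0813]; c,sn=np.cos(q[2]),np.sin(q[2]); d=o["tool_pos"][:2]-q[:2]
    print(out,"flap_edge",[(np.round(r["at"],1),round(r["p"],2)) for r in robot.tip_of(s,"flap_edge")[:1]])
    print("t",o["time"],"tcp tub mm",round(1e3*(c*d[0]+sn*d[1]),1),round(1e3*(-sn*d[0]+c*d[1]),1),"z",o["tool_pos"][2].round(4),"F",o["contact_force"].round(1),"open",o["opening"])
    return s
E
python3 -c "
from h import *
track()"
```

```text
{'yellow': ([234, 278, 7, 3, 14], [237.21, 279.21]), 'blue': ([280, 280, 8, 10, 29], [282.38, 285.59])} flap_edge [(array([280. , 281.4]), 0.93)]
t 10.85 tcp tub mm -53.8 -11.3 z 0.0988 F [-2.1 -0.7  2.1] open 0.09198177978823113
```

```bash
python3 - <<'E'
from h import *
s=robot.read_camera("scene")
cv2.imwrite("pics/s6.png",cv2.resize(s["pixels"][200:300,225:340],None,fx=6,fy=6,interpolation=cv2.INTER_CUBIC)[:,:,::-1])
E
```

```text
(no output)
```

View pics/s6.png

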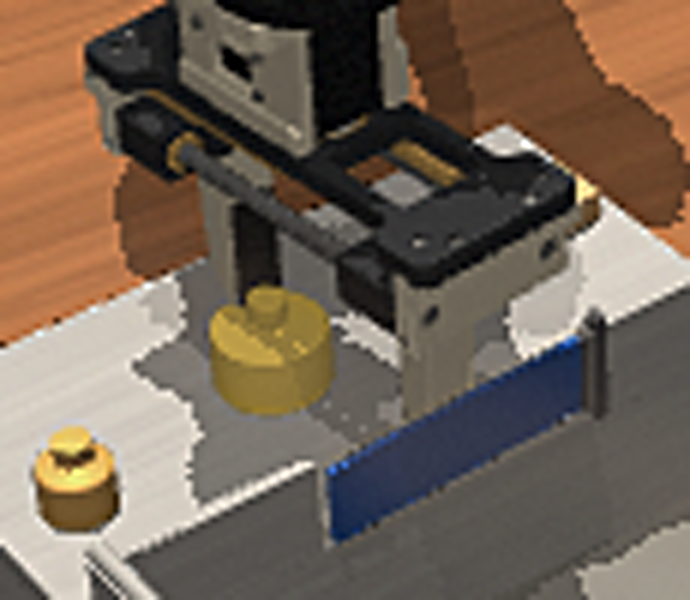

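The flap is still shut and the follower hasn't moved (knob at crop (267,295), base at (270,413)). Finger A is at the flap's top edge (405,415), and B is just behind the knob (245,300).

```bash
python3 - <<'E'
from h import *
s=track()
q=[.6163,-.1019,.0813]; c,sn=np.cos(q[2]),np.sin(q[2])
def tub(P): d=P[:2]-q[:2]; return (np.array([c*d[0]+sn*d[1],-sn*d[0]+c*d[1]])*1000).round(1)
for n,u,v,z in(("A left bottom",403,418,.111),("B inner left bottom",243,303,.111),("knobtop",267,293,.12),("disc front bottom",270,413,.08),("flap free top",332,462,.117),("flap hinge top",583,338,.117)):
    print(n,tub(onz(s,(225+u/6-.4,200+v/6-.4),z)))
E
```

```text
{'yellow': ([234, 278, 7, 3, 13], [237.15, 279.15]), 'blue': ([280, 280, 10, 10, 36], [282.5, 285.44])} flap_edge [(array([280.7, 281.5]), 0.92)]
t 11.0 tcp tub mm -54.0 -11.2 z 0.0988 F [-1.4 -1.   2.3] open 0.09195312205466916
A left bottom [ -8.1 -15.9]
B inner left bottom [-101.5  -24.3]
knobtop [-90.8 -19.8]
disc front bottom [-73.4 -33.1]
flap free top [  2.5 -53.4]
flap hinge top [ 1.3 58.7]
```

>>> carry_out --commands '[[[0, 0.002, 0], 0, 1], [[0, 0.002, 0], 0, 1], [[0, 0, 0], 0, 1], [[0, 0, 0], 0, 1]]'

```text
time: 11.55
tool_pos: [0.5676, -0.1167, 0.0989]
tool_rot: [-3.141, -0.0, 1.757]
contact_force: [-1.9, -1.7, 1.1]
opening: 0.0915
grip_force: 1.0
```

```bash
python3 -c "
from h import *
track()"
```

```text
{'yellow': ([234, 278, 7, 3, 14], [237.21, 279.21]), 'blue': ([282, 276, 9, 16, 41], [284.34, 284.98])} flap_edge [(array([283.8, 281.4]), 0.69)]
t 11.6 tcp tub mm -49.8 -10.8 z 0.0989 F [-1.4 -0.8  0.5] open 0.09155823190049862
```

The flap edge is moving inward, so A is on the flap. Continue pushing gently while tracking both parts.

>>> carry_out --commands '[[[-0.0005, 0.005, 0], 0, 1], [[-0.0005, 0.005, 0], 0, 1], [[-0.0005, 0.005, 0], 0, 1], [[-0.0005, 0.005, 0], 0, 1], [[0, 0, 0], 0, 1]]'

```text
time: 12.28
tool_pos: [0.5882, -0.115, 0.099]
tool_rot: [3.141, 0.0, 1.757]
contact_force: [-2.1, -0.1, 1.9]
opening: 0.0918
grip_force: 1.4
```

```bash
cat >> h.py <<'E'
def yel(s):
    h=cv2.cvtColor(s["pixels"],cv2.COLOR_RGB2HSV); m=cv2.inRange(h,(20,110,60),(34,255,255))
    k,l,st,ce=cv2.connectedComponentsWithStats(m)
    print("yel",[(st[i].tolist(),ce[i].round(1).tolist()) for i in range(1,k) if st[i,4]>25 and 220<ce[i,0]<350 and ce[i,1]>225])
    q=[.6163,-.1019,.0813]; c,sn=np.cos(q[2]),np.sin(q[2])
    def tub(P): d=P[:2]-q[:2]; return (np.array([c*d[0]+sn*d[1],-sn*d[0]+c*d[1]])*1000).round(1)
    print("net follower",[(tub(onz(s,r["at"],.093)),round(r["p"],2)) for r in robot.tip_of(s,"follower_centre")[:2]])
E
python3 -c "
from h import *
yel(track())"
```

```text
{'yellow': ([234, 273, 5, 3, 8], [236.12, 274.12]), 'blue': ([314, 257, 8, 9, 19], [318.58, 260.21])} flap_edge [(array([298.6, 289.8]), 0.79)]
t 12.325 tcp tub mm -29.3 -10.8 z 0.099 F [-1.8  0.5  2.7] open 0.09186966220925946
yel [([266, 252, 21, 22, 367], [275.8, 263.1]), ([232, 271, 8, 5, 27], [235.9, 273.1]), ([231, 276, 13, 6, 39], [236.8, 278.6])]
net follower [(array([-59.9, -22.7]), 0.88)]
```

Follower at about x = -66 mm and moving; the flap is opening ahead of it. Continue.

>>> carry_out --commands '[[[-0.0005, 0.005, 0], 0, 1], [[-0.0005, 0.005, 0], 0, 1], [[-0.0005, 0.005, 0], 0, 1], [[-0.0005, 0.005, 0], 0, 1], [[-0.0005, 0.005, 0], 0, 1], [[0, 0, 0], 0, 1]]'

```text
time: 13.18
tool_pos: [0.6134, -0.113, 0.099]
tool_rot: [3.141, 0.001, 1.757]
contact_force: [-1.9, -0.7, 3.3]
opening: 0.092
grip_force: 1.3
```

```bash
python3 -c "
from h import *
s=track();yel(s)
cv2.imwrite('pics/s7.png',cv2.resize(s['pixels'][200:320,225:365],None,fx=5,fy=5,interpolation=cv2.INTER_CUBIC)[:,:,::-1])"
```

```text
{'yellow': ([234, 273, 5, 3, 8], [236.12, 274.12]), 'blue': ([312, 289, 1, 2, 2], [312.0, 289.5])} flap_edge [(array([314. , 294.3]), 0.55)]
t 13.225 tcp tub mm -4.0 -10.9 z 0.099 F [-2.1 -1.6  1.4] open 0.09206411542035439
yel [([272, 258, 21, 22, 368], [282.4, 268.6]), ([232, 271, 8, 5, 27], [235.9, 273.1]), ([231, 276, 13, 6, 39], [236.8, 278.6])]
net follower [(array([-40.1, -20.8]), 0.93)]
```

View pics/s7.png

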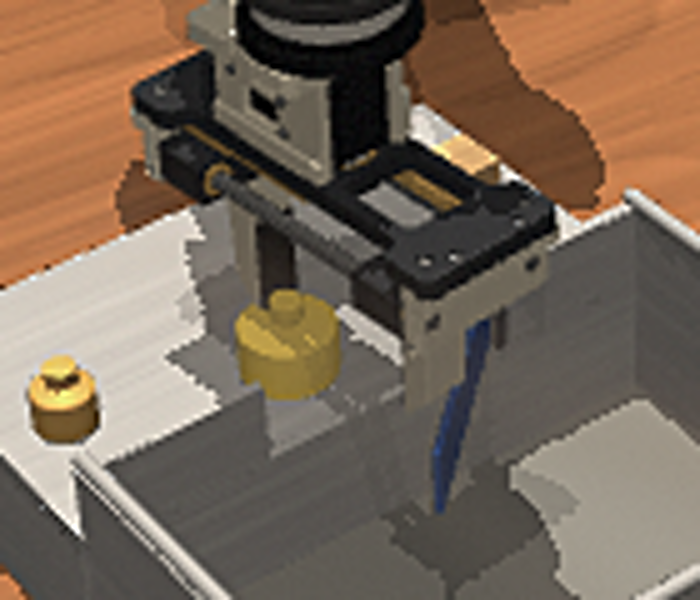

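Clear view. The flap is held open at about 40° (free edge at crop (437,510)) and the follower (288,345) is on the ledge with B behind its knob. The final push partly closes the fingers so that A doesn't overrun the flap.

>>> carry_out --commands '[[[-0.0004, 0.004, 0], 0, 0.96], [[-0.0004, 0.004, 0], 0, 0.92], [[-0.0004, 0.004, 0], 0, 0.88], [[-0.0004, 0.004, 0], 0, 0.84], [[-0.0004, 0.004, 0], 0, 0.8], [[-0.0004, 0.004, 0], 0, 0.77], [[-0.0004, 0.004, 0], 0, 0.74], [[0, 0, 0], 0, 0.74]]'

```text
time: 14.32
tool_pos: [0.6413, -0.1105, 0.099]
tool_rot: [3.141, 0.0, 1.757]
contact_force: [-0.3, -1.8, 1.6]
opening: 0.068
grip_force: 1.2
```

```bash
python3 -c "
from h import *
s=track();yel(s)"
```

```text
{'yellow': ([234, 278, 7, 3, 13], [237.15, 279.15]), 'blue': ([320, 298, 1, 5, 5], [320.0, 300.0])} flap_edge [(array([321.5, 292.2]), 0.54)]
t 14.375 tcp tub mm 24.1 -10.7 z 0.099 F [-1.5 -1.3  0.8] open 0.06802181177002622
yel [([282, 265, 21, 23, 377], [292.0, 276.2]), ([232, 271, 8, 5, 27], [235.9, 273.1]), ([231, 276, 13, 6, 39], [236.8, 278.6])]
net follower [(array([ -0.3, -19.9]), 0.94)]
```

>>> carry_out --commands '[[[-0.0002, 0.002, 0], 0, 0.72], [[-0.0002, 0.002, 0], 0, 0.7], [[-0.0002, 0.002, 0], 0, 0.68], [[-0.0002, 0.002, 0], 0, 0.66], [[-0.0002, 0.002, 0], 0, 0.65], [[0, 0, 0], 0, 0.65], [[0, 0, 0], 0, 0.65]]'

```text
time: 15.35
tool_pos: [0.6513, -0.1095, 0.0996]
tool_rot: [3.14, 0.0, 1.757]
contact_force: [-2.8, 0.1, 5.3]
opening: 0.0594
grip_force: 2.8
```

```bash
python3 -c "
from h import *
s=track();yel(s)"
```

```text
{'yellow': ([234, 273, 5, 3, 8], [236.12, 274.12]), 'blue': ([322, 296, 1, 1, 1], [322.0, 296.0])} flap_edge [(array([318.7, 296.1]), 0.47)]
t 15.4 tcp tub mm 34.3 -10.5 z 0.0996 F [-2.2 -1.4  5.1] open 0.05990252261391858
yel [([283, 267, 23, 23, 354], [294.2, 278.5]), ([232, 271, 8, 5, 27], [235.9, 273.1]), ([231, 276, 13, 6, 39], [236.8, 278.6])]
net follower [(array([ -4.6, -11.3]), 0.58), (array([  87.4, -367.9]), 0.42)]
```

The upward force of 5 N says the disc is tipping at the sill with its rear rim under B. I lift a hair, push a little further, then draw B back by opening. Opening also moves A further in and keeps the flap open.

>>> carry_out --commands '[[[0, 0, -0.002], 0, 0.65], [[-0.0002, 0.002, 0], 0, 0.65], [[-0.0002, 0.002, 0], 0, 0.65], [[-0.0002, 0.002, 0], 0, 0.65], [[0, 0, 0], 0, 0.65]]'

```text
time: 16.12
tool_pos: [0.657, -0.109, 0.1009]
tool_rot: [3.141, -0.0, 1.757]
contact_force: [-1.7, -0.8, 1.3]
opening: 0.0596
grip_force: 1.1
```

```bash
python3 -c "
from h import *
s=track();yel(s)"
```

```text
{'yellow': ([234, 278, 7, 3, 12], [237.17, 279.08]), 'blue': ([323, 290, 1, 5, 5], [323.0, 292.0])} flap_edge [(array([324.7, 293.3]), 0.47)]
t 16.175 tcp tub mm 39.9 -10.4 z 0.1009 F [-1.6  0.3  1.6] open 0.059637480829234084
yel [([232, 271, 8, 5, 27], [235.9, 273.1]), ([285, 270, 23, 22, 375], [296.1, 281.0]), ([231, 276, 13, 6, 39], [236.8, 278.6])]
net follower [(array([156.1, -47.2]), 0.69), (array([ 13. , -20.2]), 0.56)]
```

>>> carry_out --commands '[[[0, 0, 0], 0, 0.75], [[0, 0, 0], 0, 0.85], [[0, 0, 0], 0, 0.92], [[0, 0, 0], 0, 0.92], [[0, 0, 0], 0, 0.92]]'

```text
time: 16.9
tool_pos: [0.6568, -0.109, 0.101]
tool_rot: [3.142, -0.0, 1.757]
contact_force: [-2.1, -1.1, 1.0]
opening: 0.0843
grip_force: 1.0
```

```bash
python3 -c "
from h import *
s=track();yel(s)"
```

```text
{'yellow': ([234, 278, 7, 3, 12], [237.17, 279.25]), 'blue': ([327, 296, 1, 1, 1], [327.0, 296.0])} flap_edge [(array([241.4, 284.1]), 0.52)]
t 16.95 tcp tub mm 39.7 -10.3 z 0.101 F [-2.7 -0.5  2.1] open 0.08449702660915781
yel [([284, 268, 23, 23, 395], [295.2, 279.4]), ([232, 271, 8, 5, 26], [236.0, 273.1]), ([231, 276, 13, 6, 39], [236.8, 278.6])]
net follower [(array([  3.6, -12.3]), 0.67)]
```

The follower fell back flat on the sill, still on the ledge side of tipping. I draw B back with A still holding the flap, lower behind the disc body, and push the body instead of the knob.

>>> carry_out --commands '[[[0.0005, -0.005, 0], 0, 1], [[0.0005, -0.005, 0], 0, 1], [[0.0005, -0.005, 0], 0, 1], [[0.0005, -0.005, 0], 0, 1], [[0.0003, -0.003, 0], 0, 1], [[0, 0, 0], 0, 1], [[0, 0, 0.006], 0, 1], [[0, 0, 0.006], 0, 1], [[0, 0, 0.005], 0, 1], [[0, 0, 0], 0, 1]]'

```text
time: 18.3
tool_pos: [0.6332, -0.1108, 0.083]
tool_rot: [-3.14, -0.001, 1.757]
contact_force: [-1.1, -2.7, -1.9]
opening: 0.0923
grip_force: 0.9
```

```bash
python3 -c "
from h import *
s=track();yel(s)"
```

```text
{'yellow': ([234, 278, 7, 3, 12], [237.17, 279.25]), 'blue': ([325, 292, 2, 10, 11], [325.91, 296.27])} flap_edge [(array([323.8, 295.9]), 0.46)]
t 18.35 tcp tub mm 16.1 -10.2 z 0.0831 F [-0.7 -2.  -1.5] open 0.09219187388806377
yel [([232, 271, 8, 5, 27], [235.9, 273.1]), ([231, 276, 13, 6, 39], [236.8, 278.6]), ([310, 308, 24, 24, 420], [321.4, 319.4])]
net follower [(array([143.5, -43.8]), 0.58)]
```

The follower left the sill as B withdrew, and its blob is now at (321,319), lower down inside the tub. I confirm its position, then back out so the flap follows A shut.

>>> carry_out --commands '[[[0, 0, -0.008], 0, 1], [[0.0008, -0.008, 0], 0, 1], [[0.0008, -0.008, 0], 0, 1], [[0.0008, -0.008, 0], 0, 1], [[0.0008, -0.008, 0], 0, 1], [[0.0008, -0.008, 0], 0, 1], [[0.0008, -0.008, 0], 0, 1], [[0.0008, -0.008, 0], 0, 1], [[0.0008, -0.008, 0], 0, 1], [[0.0008, -0.008, 0], 0, 1], [[0.0008, -0.008, 0], 0, 1], [[0, 0, 0], 0, 1], [[0, 0, -0.02], 0, 1], [[0, 0, -0.04], 0, 1], [[0, 0, -0.05], 0, 1], [[0, 0, -0.04], 0, 1], [[0, 0, 0], 0, 1], [[0, 0, 0], 0, 1]]'

```text
time: 20.7
tool_pos: [0.5533, -0.1175, 0.241]
tool_rot: [-3.14, -0.001, 1.757]
contact_force: [0.3, 0.6, -0.3]
opening: 0.0918
grip_force: 0.0
```

```bash
python3 -c "
from h import *
s=track();yel(s)
q=[.6163,-.1019,.0813]; c,sn=np.cos(q[2]),np.sin(q[2])
def tub(P): d=P[:2]-q[:2]; return (np.array([c*d[0]+sn*d[1],-sn*d[0]+c*d[1]])*1000).round(1)
h=cv2.cvtColor(s['pixels'],cv2.COLOR_RGB2HSV); m=cv2.inRange(h,(105,150,40),(125,255,255)); st=cv2.connectedComponentsWithStats(m)[2]
print('blue',st[1:][st[1:,4]>30].tolist())
print('tub-floor z',tub(onz(s,(321.4,319.4),.03)))
t=robot.read_camera('top')
for n,z in(('follower_centre',.028),('weight',.08),('tally',.08),('flap_edge',.1)):
  for p in(s,t):
    print(n,[(tub(onz(p,r['at'],z)),round(r['p'],2)) for r in robot.tip_of(p,n)[:1]])
"
```

```text
{'yellow': ([312, 308, 19, 16, 161], [319.51, 314.3]), 'blue': ([279, 282, 8, 7, 27], [281.04, 285.26])} flap_edge [(array([276.5, 281.3]), 0.7)]
t 20.75 tcp tub mm -64.3 -10.4 z 0.2404 F [-0.2 -0.2  0.1] open 0.09174589818161814
yel [([232, 271, 8, 5, 27], [235.9, 273.1]), ([231, 276, 13, 6, 39], [236.8, 278.6]), ([310, 308, 24, 24, 417], [321.4, 319.4])]
net follower [(array([144.4, -45.3]), 0.93), (array([ -2.4, -53.5]), 0.64)]
blue []
tub-floor z [87.4 -9.4]
follower_centre [(array([91.3, -6. ]), 0.93)]
follower_centre [(array([  -9.3, -329.1]), 0.71)]
weight [(array([ -67.6, -113.9]), 0.78)]
weight []
tally [(array([-107.5,  121.1]), 0.76)]
tally [(array([-96.9, 115.2]), 0.65)]
flap_edge [(array([ -6.5, -57.4]), 0.7)]
flap_edge []
```

```bash
python3 -c "
from cell import robot
print(robot.hand_in())"
```

```text
the job is handed in; nothing more can be done
None
```

The follower lies in the tub at about (90, -6) mm in the tub frame, the flap has swung shut, the weight and tally measured where they started, and I handed the job in at about 21 s; the follower dropped as the pushing finger drew back from the sill, after it had tilted under that finger at the sill (about 5 N upward), not during the forward push.

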